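# Empty a candle mould and hold it over its seat

## Robot

A 6-joint arm with a two-finger parallel gripper is mounted at the origin on the work surface. World frame = base frame: x ahead of the robot, y to its left, z up, the work surface at z = 0. Lengths are in m, angles in rad, forces in N, time in s.
With the tool pointing down it reaches from about 0.375 to 0.975 m from the base axis. Payload 3.8 kg.
Tool frame: the origin (TCP) lies at the very end of the fingers, on their centre line; the grasp point (between the pads) lies 19 mm behind it; z points along the fingers, y is the line along which they close (so a half turn about z gives the same grasp; the last joint's range is limited). The gripper opens to 85 mm and grips with 20 to 120 N. Pads are 22 mm wide; open, the fingers measure 114 mm over their backs; the gripper's body (76 mm by 85 mm) begins 54 mm behind the grasp point. The pads swing forward as they close: fully open they stand 13 mm farther back than shut.
Start: joints at [1.197, 0.264, 1.604, -0, 1.274, -0.037], TCP at [0.223, 0.637, 0.231] pointing down, gripper open.
Joint ranges: [-2.63, 2.63], [-0.94, 2.18], [0.31, 2.57], [-1.31, 4.45], [0, 2.66], [-2.55, 2.55]. Speed limits (rad/s): [2.57, 2.57, 3.14, 3.14, 3.14, 3.14].

## Interface

Orientations are given as a unit quaternion [w, x, y, z].
In Python, from workcell import r gives the robot as it stands. The module is installed in compiled form; this text tells all that it offers.
- The arm moves only by the shell command python3 -m inch 'ROWS'. ROWS is JSON, a list of rows, each an object with "xyz": the shift along the tool's x, y, z in m, a list of three; "delta_rot": the turn, a rotation vector about the tool's x, y, z in rad, a list of three; "hand": the closure, from 0 (fully open) to 1 (shut). In form: [{"xyz": [dx, dy, dz], "delta_rot": [ax, ay, az], "hand": hand}, ...]. A call has 1 to 20 rows; each row shifts and turns the commanded pose from where the row before left it, along the tool's axes as they then stand; what a row does not reach is not made up. A row lasts 1/8 s, in which the tool goes at most 62.5 mm and 10.7 degrees, less where a joint would pass 70% of its speed; a pose out of reach is approached as far as the arm can. A call with a gripper value outside its range is refused whole. The fingers move at their own pace and stop on an object; the grip force is fixed at half the most. Time passes only in rows, so rows that do not move let the fingers close. It gives the time, the measured TCP pose, the force, the opening and the grip force at its end, in the units of the state.
- r.read_state(): the state, without advancing time (a new reading comes with each control period).
- r.get_image(name): name is "scene" or "top"; returns (picture, depth): 400x640x3 uint8, blue, green, red; 400x640 float32, m along the optical axis (not along the pixel's ray), 0 where there is no reading.
- r.camera_info(name): a dict with "vertical_fov" (degrees; the focal length in pixels is half the picture's height over the tangent of half this angle, whatever the lens; pixels are square), "cx", "cy" (the principal point, pixels), "rvec" (rotation vector, rad) and "tvec" (3), from world to camera coordinates, as OpenCV has them. Camera axes: x right, y down, z forward; pixel columns grow to the right and rows downward; lengths in m; the calibration is good to about 2 mm. A picture is of the moment at which its call begins. camera_info takes no time and is no camera call.
- r.sign_off(): hands the job in; it is judged then, once.
The state is a dict: "t": time; "joints": joint angles; "dq": joint speeds; "tau": joint torques, N m; "position": TCP position; "tcp_rot": TCP orientation; "wrist_force": force on the tool from outside, world axes, zero at the start; "torque": the same for the moment, N m; "width": opening from 0.0 (shut) to 1.0 (fully open); "finger_force": force on a finger pad.
Only numpy, scipy, OpenCV 4.12 (cv2) and the standard library are available. Lean on these libraries where they do the work, as an engineer would, in place of code of your own. Each camera call takes 0.05 s, during which the arm holds its last target. There are 200 camera calls.

## Task

Pick up the rectangular metal candle mould, hold it with its mouth over the scrap tray and tip it to about 40 degrees for a second to shake it out, then bring it upright again there. Carry it upright over the bar of the candle drying rack without anything touching the rack, and stop with it hovering about a centimetre above the wooden seat with the rectangular recess, centred and squared with the recess and never touching the seat. Finish like that, still holding the mould in the gripper; leave the round mould, the bottle-shaped candle and the tin standing where they are.

Things in the scene. Friction and masses are not known exactly. Their poses are not given: they have to be found in the camera images.
- mould: Plain aluminium candle mould, the one loose rectangular thing: an upright thin-walled (3 mm) box, open at the top, 70 mm long (its x) by 44 mm wide (its y) by 90 mm tall, about 0.15 to 0.3 kg. Origin at the centre of its underside, z up through the mouth. It stands on the bench to the robot's left of the rack.
- mould_mouth (a point): Centre of the mould's open mouth, 90 mm above its underside.
- tray: Scrap tray: low open dark steel tray fixed to the bench on the same side as the mould, 150 mm (x) by 130 mm (y), 30 mm high. Origin at the centre of its underside.
- rack: Fixed candle drying rack across the middle of the bench: wooden foot 300 x 70 x 12 mm, two thin posts, and a steel bar 290 mm long along the rack's x with five ivory candles hanging under it. The bar's top, the highest point, is 170 mm above the bench. Origin at the centre of the foot's underside.
- rack_bar (a point): Middle of the top of the rack's bar, 170 mm above the bench. The mould is to cross the bar between its ends.
- seat: The target: fixed plywood block 120 mm (x) by 90 mm (y) by 30 mm high with a rectangular recess in its top, 78 mm (x) by 52 mm (y), 18 mm deep, centred. Origin at the centre of its underside. It lies to the robot's right of the rack. The mould's long side goes along the block's long side, either way round.
- seat_mouth (a point): Centre of the rectangular recess at the level of the block's top face, 30 mm above the bench.
- round_seat: A second plywood block of the same outer size, with a round recess 62 mm across: not the target. It also lies to the right of the rack.
- round_mould: Loose round aluminium mould, 54 mm across, 100 mm tall, standing at the far left; leave alone. Origin at the centre of its underside.
- bottle_candle: Loose ivory bottle-shaped candle, 52 mm across, 182 mm tall, standing at the far side, just right of the middle; leave alone. Origin at the centre of its underside.
- tin: Loose open brass tin, 68 mm across, 75 mm tall, standing at the far side, just left of the middle; leave alone. Origin at the centre of its underside.
Not all that is in view belongs to the job. Leave any green look-alike of the mould alone.

How it is judged:
By the outcome, as a careful person would: the job done as asked, in the order asked, and still so for the second after the job is handed in, while the arm keeps its last pose, push and grip.
It also fails if it takes over 59 s, if anything falls off the work surface, if the arm or the gripper's body presses on something with over 40 N, if the wrist force passes 120 N, or if a joint passes its speed limit or range.

## Working session

There is one attempt and no reset: what is moved stays moved. The work goes in short steps, Python scripts to look and compute and a shell command to move; the robot and the scene stay as the last step left them, time stands still between calls to the robot, and variables do not carry over. Pictures are saved under pics/ and viewed, at most 10 in all, crops included, and the job is handed in when it is done.

```bash
mkdir -p pics
cat > h.py <<'E'
import numpy as np, cv2
from workcell import r
def cam(n):
    c=r.camera_info(n); f=200/np.tan(np.radians(c["vertical_fov"])/2)
    R=cv2.Rodrigues(np.array(c["rvec"],float))[0]; return f,c["cx"],c["cy"],R,np.array(c["tvec"],float).ravel()
def plane(n,uv,z):
    f,cx,cy,R,t=cam(n); uv=np.atleast_2d(uv).astype(float)
    d=np.c_[(uv-[cx,cy])/f,np.ones(len(uv))]@R; o=-R.T@t
    return o+d*((z-o[2])/d[:,2])[:,None]
def cloud(n,D):
    f,cx,cy,R,t=cam(n); v,u=np.mgrid[:400,:640]
    P=np.dstack([(u-cx)/f*D,(v-cy)/f*D,D]); return (P-t)@R
def proj(n,p):
    f,cx,cy,R,t=cam(n); q=np.atleast_2d(p)@R.T+t; return q[:,:2]/q[:,2:]*f+[cx,cy]
E
python3 - <<'E'
from h import *
for n in("scene","top"):
    I,D=r.get_image(n); cv2.imwrite(f"pics/{n}0.png",I); np.save(f"{n}0.npy",D)
    f,cx,cy,R,t=cam(n); print(n,f,cx,cy,-R.T@t,R[2])
print(r.read_state())
E
```

```text
scene 501.1604053326955 314.92849641514425 197.45275896228802 [1.31422305 0.28902206 1.31756384] [-0.52338758 -0.16662674 -0.83564404]
top 434.1529005706709 325.89633216649895 193.62337494698465 [0.40315322 0.07063619 1.21606108] [ 0.14683238 -0.02486849 -0.98884873]
{'t': 0.1, 'joints': array([ 1.19706804e+00,  2.64723697e-01,  1.60525756e+00, -1.26700211e-05,
        1.27369401e+00, -3.69249270e-02]), 'dq': array([ 0.0020961 , -0.00154688, -0.00300516, -0.00025625,  0.00087907,
       -0.00051103]), 'tau': array([ 1.25963274e-03, -5.16706038e+01, -3.68588519e+01,  1.21191010e-04,
        6.14220189e-03, -7.50003665e-06]), 'position': array([0.22284588, 0.63644556, 0.23004473]), 'tcp_rot': array([-2.06380699e-04,  1.67604930e-01,  9.85853693e-01, -1.02066916e-03]), 'wrist_force': array([-0.08974052,  0.17671784,  1.06122154]), 'torque': array([ 0.04832915, -0.04965345,  0.01793534]), 'finger_force': 0.0, 'width': 0.9973225555813134}
```

View pics/top0.png

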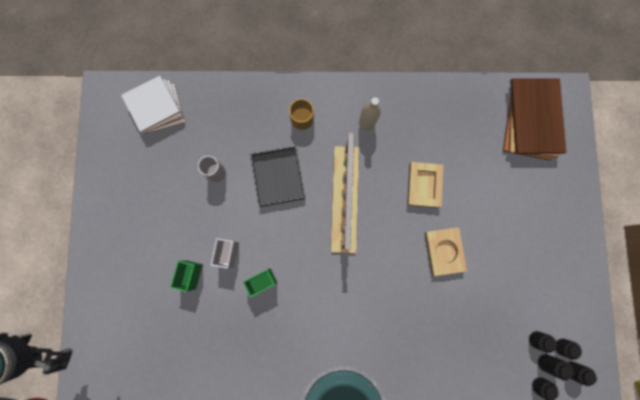

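View pics/scene0.png

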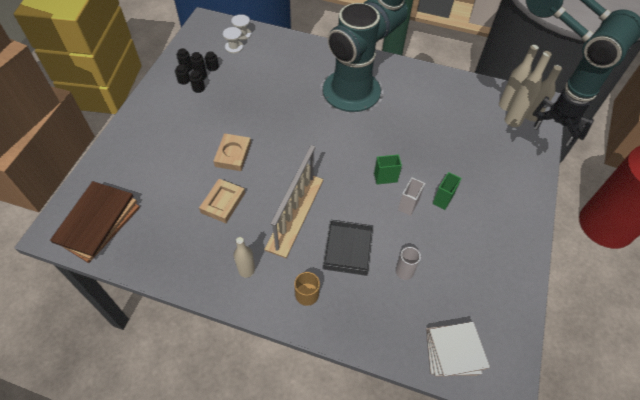

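Top view: the mould candidate is the bare grey rectangular box at (223,252). Green look-alikes stand at (186,276) and (261,282), and the round mould is at (208,166). In the scene view the box is at (412,196). The tray is at top (278,177), the rack at (346,200), the rectangular seat at (426,185) and the round seat at (446,252). I choose (223,252) by shape and colour, and check it with a crop.

Run:
```python
from h import *
T=cv2.imread("pics/top0.png");S=cv2.imread("pics/scene0.png")
a=cv2.resize(T[225:305,160:280],None,fx=5,fy=5,interpolation=cv2.INTER_CUBIC)[:, :400]
b=cv2.resize(S[155:235,370:450],None,fx=5,fy=5,interpolation=cv2.INTER_CUBIC)
c=cv2.resize(T[155:215,400:460],None,fx=400/60,fy=400/60,interpolation=cv2.INTER_CUBIC)
cv2.imwrite("pics/crop0.png",cv2.resize(np.hstack([a,b,c]),None,fx=.66,fy=.66))
def rect(P,lab):
    (c,s,an)=cv2.minAreaRect(P.astype(np.float32)); print(lab,len(P),np.round(c,4),np.round(s,4),round(an,1))
for n,I in(("top",T),("scene",S)):
    P=cloud(n,np.load(n+"0.npy")); I=I.astype(int)
    z=P[...,2]
    g=lambda m:P[m][:,:2]
    c0=plane("top",[[223,252]],.09)[0]
    near=lambda c,d:np.hypot(P[...,0]-c[0],P[...,1]-c[1])<d
    grey=(I.max(2)-I.min(2)<30)
    for lo in(.03,.075): 
        m=near(c0,.07)&(z>lo)&(z<.1)&grey
        if m.sum()>4: rect(g(m),n+" mould z>%.3f"%lo)
    for lab,uv,zz,d,lo,hi in(("tray",(278,177),.02,.12,.012,.035),("seat",(426,185),.03,.09,.024,.036),("rackfoot",(346,200),.012,.18,.006,.018),("bar",(349,190),.17,.18,.15,.185)):
        c=plane("top",[uv],zz)[0]; m=near(c,d)&(z>lo)&(z<hi)
        if m.sum()>4: rect(g(m),n+" "+lab)
    print(n,"z table",np.median(z[(z>-.03)&(z<.03)]))
    for lab,uv in(("round",(208,166)),("tin",(301,113)),("bottle",(371,112)),("g1",(186,276)),("g2",(261,282))):
        c=plane("top",[uv],.08)[0]; m=near(c,.06)&(z>.05)&(z<.2); print(lab,np.round(g(m).min(0),3),np.round(g(m).max(0),3),round(z[m].max(),3))
```

```text
top mould z>0.030 364 [0.4183 0.3105] [0.0452 0.0697] 79.8
top mould z>0.075 175 [0.4183 0.3106] [0.0452 0.0697] 79.7
top tray 350 [0.6317 0.1771] [0.1508 0.13  ] 10.2
top seat 904 [ 0.6063 -0.2365] [0.0914 0.1209] 84.8
top rackfoot 2119 [ 0.5647 -0.0124] [0.3486 0.3443] 46.7
top bar 687 [ 0.569  -0.0115] [0.0145 0.2897] 87.5
top z table 0.0011714076700304415
round [0.618 0.324] [0.669 0.378] 0.106
tin [0.77  0.079] [0.838 0.142] 0.082
bottle [ 0.766 -0.101] [ 0.813 -0.052] 0.187
g1 [0.323 0.379] [0.4   0.439] 0.096
g2 [0.309 0.175] [0.377 0.257] 0.097
scene mould z>0.030 428 [0.4171 0.3085] [0.0453 0.0773] 79.9
scene mould z>0.075 160 [0.4166 0.3089] [0.0449 0.0762] 81.3
scene tray 432 [0.6308 0.1751] [0.1548 0.13  ] 10.0
scene seat 653 [ 0.6052 -0.2389] [0.094  0.1251] 85.3
scene rackfoot 1419 [ 0.5665 -0.0169] [0.3301 0.3559] 10.6
scene bar 489 [ 0.5685 -0.0129] [0.0167 0.2913] 87.2
scene z table -1.910227267968195e-05
round [0.616 0.323] [0.672 0.376] 0.104
tin [0.768 0.074] [0.838 0.142] 0.079
bottle [ 0.768 -0.104] [ 0.817 -0.054] 0.186
g1 [0.32  0.378] [0.402 0.437] 0.096
g2 [0.308 0.174] [0.379 0.255] 0.097
```

View pics/crop0.png

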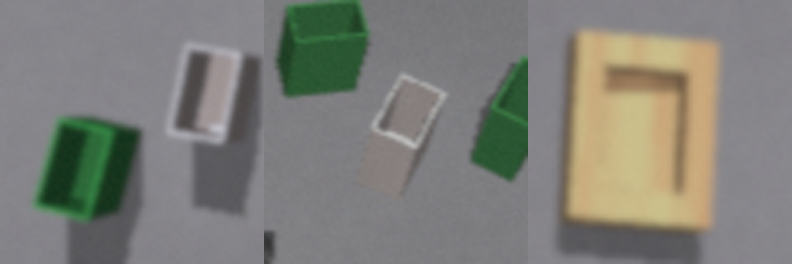

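The crop confirms it: a bare aluminium thin-walled box at the top-view spot, with green boxes either side of it. The block in the right panel has the rectangular recess, so that is the target seat. The depth fit gives:

| Item | Centre (m) | Long-axis yaw |
|---|---|---|
| Mould | (0.418, 0.310) | -10.2° |
| Tray | (0.631, 0.176) | not needed |
| Seat | (0.606, -0.238) | -5° |

Next I move above the mould.

```bash
python3 -m inch '[{"xyz":[-0.015,-0.012,0],"delta_rot":[0,0,0],"hand":0},{"xyz":[-0.031,-0.026,0.002],"delta_rot":[0,0,0],"hand":0},{"xyz":[-0.031,-0.026,0.002],"delta_rot":[0,0,0],"hand":0},{"xyz":[-0.031,-0.026,0.002],"delta_rot":[0,0,0],"hand":0},{"xyz":[-0.031,-0.026,0.002],"delta_rot":[0,0,0],"hand":0},{"xyz":[-0.031,-0.026,0.002],"delta_rot":[0,0,0],"hand":0},{"xyz":[-0.031,-0.026,0.004],"delta_rot":[0,0,0],"hand":0},{"xyz":[-0.031,-0.026,0.004],"delta_rot":[0,0,0],"hand":0},{"xyz":[-0.031,-0.026,0.004],"delta_rot":[0,0,0],"hand":0},{"xyz":[-0.029,-0.023,0.004],"delta_rot":[0,0,0],"hand":0},{"xyz":[0,0,0.004],"delta_rot":[0,0,-0.08],"hand":0},{"xyz":[0,0,0.002],"delta_rot":[0,0,-0.08],"hand":0},{"xyz":[0,0,0],"delta_rot":[0,0,0],"hand":0},{"xyz":[0,0,0],"delta_rot":[0,0,0],"hand":0}]'
cat >> h.py <<'E'
from scipy.spatial.transform import Rotation as Ro
def tool():
    s=r.read_state(); q=s["tcp_rot"]; M=Ro.from_quat([q[1],q[2],q[3],q[0]]).as_matrix()
    return s,np.array(s["position"]),M
def to(target,yaw=None):
    "tool-axis shift to the target; turn about tool z so that the mould axis gets yaw (deg)"
    s,p,M=tool(); y=np.degrees(np.arctan2(M[1,1],M[0,1]))-90
    print("pos",p.round(4),"yaw",round(y,2),"z axis",M[:,2].round(4),"shift",(M.T@(np.array(target)-p)).round(4), "turn",None if yaw is None else round(np.radians(y-yaw),4))
E
python3 -c "
from h import *
to([.418,.310,.042],-10.2)
I,D=r.get_image('scene'); np.save('scene1.npy',D)
P=cloud('scene',D)
cv2.imwrite('pics/s1.png',cv2.resize(I[60:260,320:520],None,fx=2.5,fy=2.5))
"
```

```text
t: 1.85
position: [0.4182, 0.3107, 0.1993]
tcp_rot: [-0.0, 0.089, 0.996, -0.0]
wrist_force: [-0.9, 0.3, -0.1]
width: 1.003
finger_force: 0.0
pos [0.4182 0.3107 0.1993] yaw -10.22 z axis [-0.e+00 -2.e-04 -1.e+00] shift [ 1.000e-04 -7.000e-04  1.573e-01] turn -0.0003
```

View pics/s1.png

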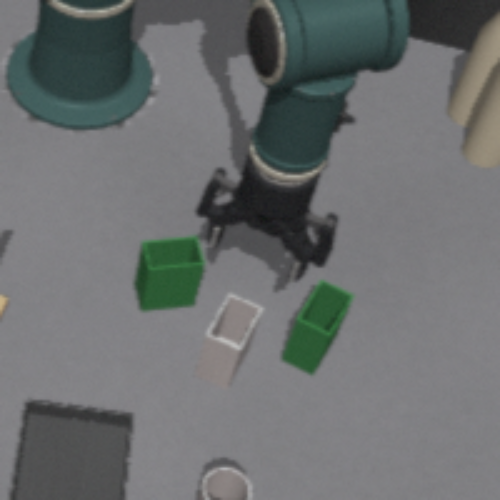

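The open gripper is above the mould, at crop (265,235), with its fingers either side of the mould's width and clear of both green boxes. I descend and close.

```bash
python3 -m inch '[{"xyz":[0,0,0.02],"delta_rot":[0,0,0],"hand":0},{"xyz":[0,0,0.025],"delta_rot":[0,0,0],"hand":0},{"xyz":[0,0,0.025],"delta_rot":[0,0,0],"hand":0},{"xyz":[0,0,0.025],"delta_rot":[0,0,0],"hand":0},{"xyz":[0,0,0.025],"delta_rot":[0,0,0],"hand":0},{"xyz":[0,0,0.02],"delta_rot":[0,0,0],"hand":0},{"xyz":[0,0,0.012],"delta_rot":[0,0,0],"hand":0},{"xyz":[0,0,0.005],"delta_rot":[0,0,0],"hand":0},{"xyz":[0,0,0],"delta_rot":[0,0,0],"hand":0},{"xyz":[0,0,0],"delta_rot":[0,0,0],"hand":0.2},{"xyz":[0,0,0],"delta_rot":[0,0,0],"hand":0.35},{"xyz":[0,0,0],"delta_rot":[0,0,0],"hand":0.45},{"xyz":[0,0,0],"delta_rot":[0,0,0],"hand":0.6},{"xyz":[0,0,0],"delta_rot":[0,0,0],"hand":1},{"xyz":[0,0,0],"delta_rot":[0,0,0],"hand":1},{"xyz":[0,0,0],"delta_rot":[0,0,0],"hand":1},{"xyz":[0,0,0],"delta_rot":[0,0,0],"hand":1},{"xyz":[0,0,0],"delta_rot":[0,0,0],"hand":1}]'
```

```text
t: 4.15
position: [0.4187, 0.3113, 0.0428]
tcp_rot: [0.0, 0.088, 0.996, 0.0]
wrist_force: [-1.1, -1.4, 5.3]
width: 0.507
finger_force: 61.7
```

Gripped at about 43 mm. I lift it and carry it over the tray.

```bash
python3 -m inch '[{"xyz":[0,0,-0.01],"delta_rot":[0,0,0],"hand":1},{"xyz":[0,0,-0.02],"delta_rot":[0,0,0],"hand":1},{"xyz":[0,0,-0.025],"delta_rot":[0,0,0],"hand":1},{"xyz":[0,0,-0.025],"delta_rot":[0,0,0],"hand":1},{"xyz":[0,0,-0.025],"delta_rot":[0,0,0],"hand":1},{"xyz":[0,0,-0.025],"delta_rot":[0,0,0],"hand":1},{"xyz":[-0.010,-0.004,-0.015],"delta_rot":[0,0,0],"hand":1},{"xyz":[-0.025,-0.009,0],"delta_rot":[0,0,0],"hand":1},{"xyz":[-0.025,-0.01,0],"delta_rot":[0,0,0],"hand":1},{"xyz":[-0.025,-0.01,0],"delta_rot":[0,0,0],"hand":1},{"xyz":[-0.025,-0.01,0],"delta_rot":[0,0,0],"hand":1},{"xyz":[-0.025,-0.01,0],"delta_rot":[0,0,0],"hand":1},{"xyz":[-0.025,-0.01,0],"delta_rot":[0,0,0],"hand":1},{"xyz":[-0.025,-0.01,0],"delta_rot":[0,0,0],"hand":1},{"xyz":[-0.025,-0.009,0],"delta_rot":[0,0,0],"hand":1},{"xyz":[-0.025,-0.009,0],"delta_rot":[0,0,0],"hand":1},{"xyz":[-0.018,-0.005,0],"delta_rot":[0,0,0],"hand":1},{"xyz":[0,0,0],"delta_rot":[0,0,0],"hand":1},{"xyz":[0,0,0],"delta_rot":[0,0,0],"hand":1},{"xyz":[0,0,0],"delta_rot":[0,0,0],"hand":1}]'
python3 -c "
from h import *
to([.65,.172,.19])
I,D=r.get_image('scene'); 
cv2.imwrite('pics/s2.png',cv2.resize(I[100:300,250:450],None,fx=2.5,fy=2.5))
"
```

```text
t: 6.65
position: [0.6498, 0.1728, 0.1872]
tcp_rot: [-0.0, 0.088, 0.996, 0.0]
wrist_force: [0.1, -0.8, -2.2]
width: 0.504
finger_force: 61.4
pos [0.6498 0.1728 0.1872] yaw -10.08 z axis [-6.e-04  1.e-04 -1.e+00] shift [-0.0003 -0.0007 -0.0028] turn None
```

View pics/s2.png

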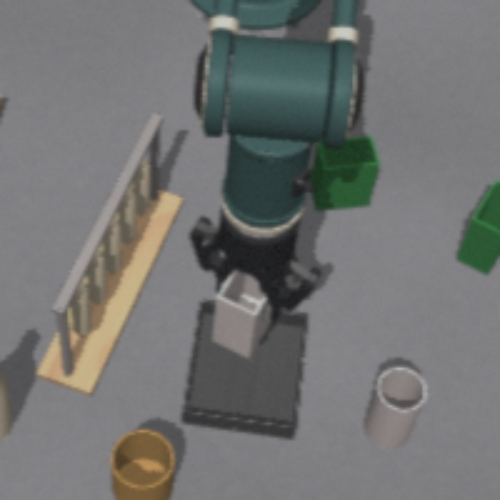

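The mould is held upright over the tray at crop (242,310), clear of the rack. I tip it 40° and hold.

```bash
python3 -m inch '[{"xyz":[0,0,0],"delta_rot":[0,-0.05,0],"hand":1},{"xyz":[0,0,0],"delta_rot":[0,-0.09,0],"hand":1},{"xyz":[0,0,0],"delta_rot":[0,-0.09,0],"hand":1},{"xyz":[0,0,0],"delta_rot":[0,-0.09,0],"hand":1},{"xyz":[0,0,0],"delta_rot":[0,-0.09,0],"hand":1},{"xyz":[0,0,0],"delta_rot":[0,-0.09,0],"hand":1},{"xyz":[0,0,0],"delta_rot":[0,-0.09,0],"hand":1},{"xyz":[0,0,0],"delta_rot":[0,-0.08,0],"hand":1},{"xyz":[0,0,0],"delta_rot":[0,-0.03,0],"hand":1},{"xyz":[0,0,0],"delta_rot":[0,0,0],"hand":1},{"xyz":[0,0,0],"delta_rot":[0,0,0],"hand":1},{"xyz":[0,0,0],"delta_rot":[0,0,0],"hand":1},{"xyz":[0,0,0],"delta_rot":[0,0,0],"hand":1}]'
python3 -c "
from h import *
to([.65,.172,.187]); s,p,M=tool(); print('mouth',p-M[:,2]*.048,'tilt',np.degrees(np.arccos(-M[2,2])))
I,D=r.get_image('scene'); 
cv2.imwrite('pics/s3.png',cv2.resize(I[100:300,250:450],None,fx=2.5,fy=2.5))
"
```

```text
t: 8.32
position: [0.6509, 0.1722, 0.1877]
tcp_rot: [0.342, 0.083, 0.936, -0.03]
wrist_force: [-0.0, -0.2, -3.3]
width: 0.509
finger_force: 61.5
pos [0.6509 0.1722 0.1877] yaw -10.16 z axis [ 0.6344 -0.1134 -0.7647] shift [ 0.0011 -0.0003 -0.0001] turn None
mouth [0.62049748 0.17761166 0.22437695] tilt 40.12230683859133
```

View pics/s3.png

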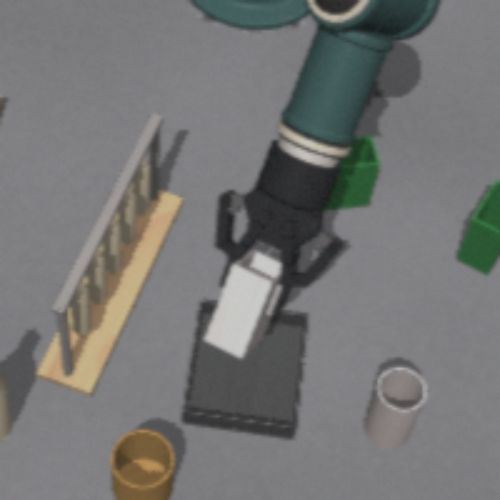

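The mould is tipped 40° at crop (245,300), its mouth over the tray at (0.620, 0.178), and the grip is steady. I hold a little longer, then turn it upright.

```bash
python3 -m inch '[{"xyz":[0,0,0],"delta_rot":[0,0,0],"hand":1},{"xyz":[0,0,0],"delta_rot":[0,0,0],"hand":1},{"xyz":[0,0,0],"delta_rot":[0,0,0],"hand":1},{"xyz":[0,0,0],"delta_rot":[0,0,0],"hand":1},{"xyz":[0,0,0],"delta_rot":[0,0,0],"hand":1},{"xyz":[0,0,0],"delta_rot":[0,0.05,0],"hand":1},{"xyz":[0,0,0],"delta_rot":[0,0.09,0],"hand":1},{"xyz":[0,0,0],"delta_rot":[0,0.09,0],"hand":1},{"xyz":[0,0,0],"delta_rot":[0,0.09,0],"hand":1},{"xyz":[0,0,0],"delta_rot":[0,0.09,0],"hand":1},{"xyz":[0,0,0],"delta_rot":[0,0.09,0],"hand":1},{"xyz":[0,0,0],"delta_rot":[0,0.09,0],"hand":1},{"xyz":[0,0,0],"delta_rot":[0,0.08,0],"hand":1},{"xyz":[0,0,0],"delta_rot":[0,0.03,0],"hand":1},{"xyz":[0,0,0],"delta_rot":[0,0,0],"hand":1},{"xyz":[0,0,0],"delta_rot":[0,0,0],"hand":1},{"xyz":[0,0,0],"delta_rot":[0,0,0],"hand":1},{"xyz":[0,0,0],"delta_rot":[0,0,0],"hand":1}]'
python3 - <<'E'
from h import *
to([.606,-.2375,.28],-5.1)
s,p,M=tool()
# mould in hand: rim points
for n in("scene","top"):
    I,D=r.get_image(n); P=cloud(n,D); z=P[...,2]; d=P-p; I=I.astype(int)
    m=(np.hypot(d[...,0],d[...,1])<.06)&(z>.12)&(z<.255)&(I.mean(2)>95)
    Q=P[m]; print(n,m.sum(),Q.min(0).round(3),Q.max(0).round(3))
E
```

```text
t: 10.62
position: [0.6502, 0.1724, 0.1875]
tcp_rot: [0.0, 0.088, 0.996, -0.0]
wrist_force: [0.9, 0.9, -3.1]
width: 0.506
finger_force: 61.4
pos [0.6502 0.1724 0.1875] yaw -10.1 z axis [ 4.e-04 -1.e-04 -1.e+00] shift [-0.0285 -0.4113 -0.0925] turn -0.0873
scene 518 [0.612 0.113 0.142] [0.689 0.196 0.251]
top 181 [0.612 0.131 0.143] [0.657 0.229 0.253]
```

Upright again. I raise it, then cross the bar.

```bash
python3 -m inch '[{"xyz":[0,0,-0.01],"delta_rot":[0,0,0],"hand":1},{"xyz":[0,0,-0.02],"delta_rot":[0,0,0],"hand":1},{"xyz":[0,0,-0.025],"delta_rot":[0,0,0],"hand":1},{"xyz":[0,0,-0.025],"delta_rot":[0,0,0],"hand":1},{"xyz":[0,0,-0.0125],"delta_rot":[0,0,0],"hand":1},{"xyz":[-0.0035,-0.012,0],"delta_rot":[0,0,0],"hand":1},{"xyz":[-0.005,-0.025,0],"delta_rot":[0,0,0],"hand":1},{"xyz":[-0.005,-0.03,0],"delta_rot":[0,0,0],"hand":1},{"xyz":[-0.005,-0.03,0],"delta_rot":[0,0,0],"hand":1},{"xyz":[-0.005,-0.03,0],"delta_rot":[0,0,0],"hand":1},{"xyz":[-0.005,-0.03,0],"delta_rot":[0,0,0],"hand":1},{"xyz":[0,-0.03,0],"delta_rot":[0,0,0],"hand":1},{"xyz":[0,-0.03,0],"delta_rot":[0,0,0],"hand":1},{"xyz":[0,-0.03,0],"delta_rot":[0,0,0],"hand":1},{"xyz":[0,-0.03,0],"delta_rot":[0,0,0],"hand":1},{"xyz":[0,-0.03,0],"delta_rot":[0,0,0],"hand":1},{"xyz":[0,-0.03,0],"delta_rot":[0,0,0],"hand":1},{"xyz":[0,-0.03,0],"delta_rot":[0,0,0],"hand":1},{"xyz":[0,-0.025,0],"delta_rot":[0,0,0],"hand":1},{"xyz":[0,-0.0193,0],"delta_rot":[0,0,0],"hand":1}]'
python3 -m inch '[{"xyz":[0,0,0],"delta_rot":[0,0,-0.044],"hand":1},{"xyz":[0,0,0],"delta_rot":[0,0,-0.044],"hand":1},{"xyz":[0,0,0.015],"delta_rot":[0,0,0],"hand":1},{"xyz":[0,0,0.025],"delta_rot":[0,0,0],"hand":1},{"xyz":[0,0,0.025],"delta_rot":[0,0,0],"hand":1},{"xyz":[0,0,0.025],"delta_rot":[0,0,0],"hand":1},{"xyz":[0,0,0.025],"delta_rot":[0,0,0],"hand":1},{"xyz":[0,0,0.02],"delta_rot":[0,0,0],"hand":1},{"xyz":[0,0,0.015],"delta_rot":[0,0,0],"hand":1},{"xyz":[0,0,0.01],"delta_rot":[0,0,0],"hand":1},{"xyz":[0,0,0.0],"delta_rot":[0,0,0],"hand":1},{"xyz":[0,0,0],"delta_rot":[0,0,0],"hand":1},{"xyz":[0,0,0],"delta_rot":[0,0,0],"hand":1}]'
python3 - <<'E'
from h import *
to([.606,-.2375,.083],-5.1)
s,p,M=tool()
I,D=r.get_image("scene"); P=cloud("scene",D); z=P[...,2]
cv2.imwrite("pics/s4.png",cv2.resize(I[130:250,160:280],None,fx=5,fy=5,interpolation=cv2.INTER_CUBIC))
d=P-p; near=np.hypot(d[...,0],d[...,1])<.06; up=p[2]-.042
m=near&(z>up-.005)&(z<up+.09)&(I.mean(2)>85)
Q=P[m]; print(m.sum(),Q.min(0).round(4),Q.max(0).round(4), np.percentile(Q[:,2],[1,2,5]).round(4))
(c,sz,a)=cv2.minAreaRect(Q[:,:2].astype(np.float32)); print(c,sz,a)
E
```

```text
t: 13.22
position: [0.6049, -0.2392, 0.2783]
tcp_rot: [-0.001, 0.089, 0.996, 0.0]
wrist_force: [-0.7, -0.2, -3.8]
width: 0.51
finger_force: 61.6
t: 14.85
position: [0.607, -0.238, 0.121]
tcp_rot: [0.001, 0.044, 0.999, -0.0]
wrist_force: [-0.2, -0.1, -2.6]
width: 0.509
finger_force: 61.6
pos [ 0.607 -0.238  0.121] yaw -5.09 z axis [ 1.8e-03 -8.0e-04 -1.0e+00] shift [0.0011 0.0005 0.038 ] turn 0.0002
479 [ 0.5716 -0.275   0.0741] [ 0.6436 -0.211   0.169 ] [0.0776 0.0793 0.0826]
(0.6077677607536316, -0.2430536150932312) (0.07194163650274277, 0.06390534341335297) 0.3388875722885132
```

View pics/s4.png

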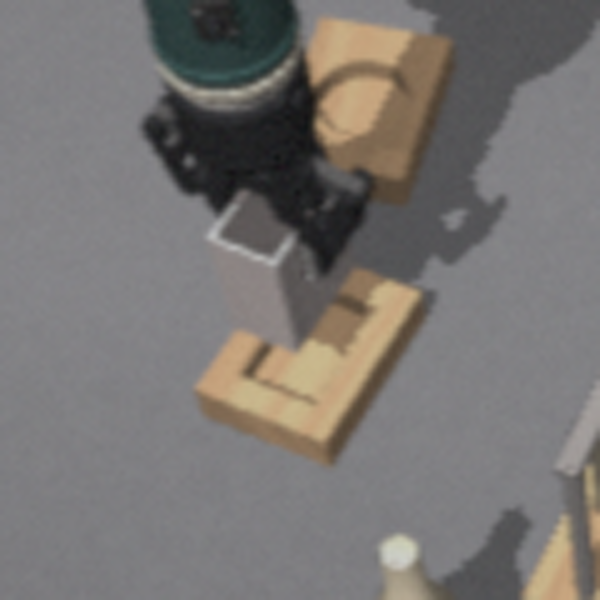

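The mould is upright at crop (265,270), centred above the seat with the rectangular recess at (310,365). It lies square with the recess and about 5 cm up. I come down to 1 cm and check centring.

```bash
python3 -m inch '[{"xyz":[0.0005,0.0005,0.008],"delta_rot":[0,0,0],"hand":1},{"xyz":[0.0005,0,0.010],"delta_rot":[0,0,0],"hand":1},{"xyz":[0,0,0.010],"delta_rot":[0,0,0],"hand":1},{"xyz":[0,0,0.006],"delta_rot":[0,0,0],"hand":1},{"xyz":[0,0,0.003],"delta_rot":[0,0,0],"hand":1},{"xyz":[0,0,0],"delta_rot":[0,0,0],"hand":1},{"xyz":[0,0,0],"delta_rot":[0,0,0],"hand":1},{"xyz":[0,0,0],"delta_rot":[0,0,0],"hand":1}]'
python3 - <<'E'
from h import *
to([.606,-.2375,.083],-5.1)
s,p,M=tool()
# block-frame coordinates about the TCP
a=np.radians(-5.1); B=np.array([[np.cos(a),-np.sin(a)],[np.sin(a),np.cos(a)]])
for n in("scene","top"):
    I,D=r.get_image(n); P=cloud(n,D); z=P[...,2]; L=(P[...,:2]-p[:2])@B
    g=(I.max(2).astype(int)-I.min(2)<25)&(I.mean(2)>95)
    m=(abs(L[...,0])<.045)&(abs(L[...,1])<.035)&(z>.05)&(z<.14)&g
    q=np.percentile
    print(n,m.sum(),"mould x",q(L[m][:,0],[1,3,50,97,99]).round(4),"y",q(L[m][:,1],[1,3,50,97,99]).round(4),"z",q(z[m],[1,99]).round(4))
    w=(I[...,2].astype(int)-I[...,0]>35)&(abs(L[...,0])<.08)&(abs(L[...,1])<.065)&(z>.024)&(z<.036)
    print("  seat now x",L[w][:,0].min().round(4),L[w][:,0].max().round(4),"y",L[w][:,1].min().round(4),L[w][:,1].max().round(4))
    D0=np.load(n+"0.npy"); P=cloud(n,D0); L=(P[...,:2]-p[:2])@B; z=P[...,2]
    w=(abs(L[...,0])<.08)&(abs(L[...,1])<.065)&(z>.026)&(z<.036)
    print("  seat t0 x",q(L[w][:,0],[.5,99.5]).round(4),"y",q(L[w][:,1],[.5,99.5]).round(4))
    rc=(abs(L[...,0])<.045)&(abs(L[...,1])<.032)&(z<.02); print("  recess x",L[rc][:,0].min().round(4),L[rc][:,0].max().round(4),"y",L[rc][:,1].min().round(4),L[rc][:,1].max().round(4))
    cv2.imwrite(f"pics/f_{n}.png",cv2.resize(I[150:230,180:260] if n=="scene" else I[140:220,386:466],None,fx=6,fy=6,interpolation=cv2.INTER_CUBIC))
E
```

```text
t: 15.9
position: [0.6057, -0.2372, 0.0833]
tcp_rot: [0.0, 0.044, 0.999, -0.0]
wrist_force: [0.0, 0.5, -3.0]
width: 0.507
finger_force: 61.6
pos [ 0.6057 -0.2372  0.0833] yaw -5.09 z axis [ 8.e-04 -4.e-04 -1.e+00] shift [-0.0004 -0.0002  0.0003] turn 0.0002
scene 262 mould x [-0.0055  0.0013  0.0319  0.0354  0.0358] y [-0.0259 -0.0236 -0.0017  0.0214  0.0226] z [0.0524 0.134 ]
  seat now x -0.0633 0.0622 y -0.0468 0.0459
  seat t0 x [-0.0616  0.0598] y [-0.0471  0.0448]
  recess x -0.0441 0.03 y -0.0301 0.0178
top 60 mould x [-0.0356 -0.0353 -0.0226  0.0324  0.0333] y [-0.0201 -0.0197  0.0161  0.0224  0.0225] z [0.0521 0.1355]
  seat now x -0.0601 0.0613 y -0.0204 0.0466
  seat t0 x [-0.0596  0.0601] y [-0.0444  0.0461]
  recess x -0.036 0.0402 y -0.0267 0.023
```

View pics/f_scene.png

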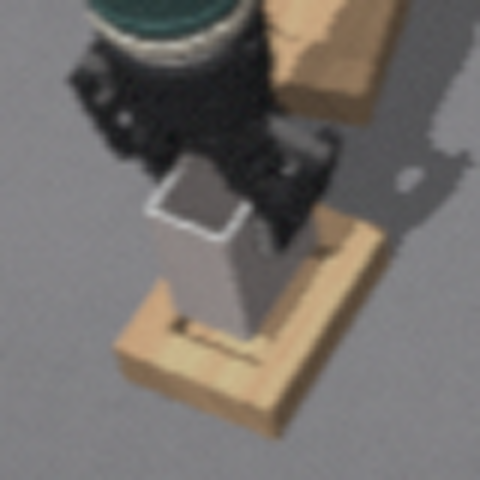

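The mould hovers at crop (205,260) above the rectangular recess, square and centred to about 1 mm in both views. Its underside is about 10.5 mm above the seat top. I hand in.

```bash
python3 -c "
from workcell import r
print(r.sign_off())"
```

```text
the job is handed in; nothing more can be done
None
```

I tipped the mould 40° over the tray, carried it upright over the rack bar and handed it in at about 16 s, still gripped about 1 cm above the rectangular recess, square and centred to about 1 mm; the hand-in returned no verdict.

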